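# Clear the printed gears off the build plate into their dishes

### The arm

A 6-joint arm with a two-finger parallel gripper is mounted at the origin on the work surface. World frame = base frame: x ahead of the robot, y to its left, z up, the work surface at z = 0. Lengths are in m, angles in rad, forces in N, time in s.
With the tool pointing down it reaches from about 0.375 to 0.975 m from the base axis. Payload 3.8 kg.
Tool frame: the origin (TCP) lies on the mounting face of the last link; the fingertips stand 173 mm ahead of it and the grasp point (between the pads) lies 155 mm ahead of it; z points along the fingers, y is the line along which they close (so a half turn about z gives the same grasp; the last joint's range is limited). The gripper opens to 85 mm and grips with 20 to 120 N. Pads are 22 mm wide; open, the fingers measure 114 mm over their backs; the gripper's body (76 mm by 85 mm) begins 54 mm behind the grasp point. The pads swing forward as they close: fully open they stand 13 mm farther back than shut.
Start: joints at [1.142, 0.264, 1.604, -0, 1.274, -0.037], TCP at [0.258, 0.624, 0.405] pointing down, gripper open.
Joint ranges: [-2.63, 2.63], [-0.94, 2.18], [0.31, 2.57], [-1.31, 4.45], [0, 2.66], [-2.55, 2.55]. Speed limits (rad/s): [2.57, 2.57, 3.14, 3.14, 3.14, 3.14].

### API

Orientations are given as a rotation vector (axis times angle).
In Python, from workcell import bot gives the robot as it stands.
- The arm moves only by the tool drive_tool, never from a script. Its argument "increments" is a list of rows, each an object with "delta_pos": the shift along the tool's x, y, z in mm, a list of three; "turn": the turn about the tool's z in rad; "jaw": the opening, from -1 (shut) to 1 (fully open). A call has 1 to 8 rows; each row shifts and turns the commanded pose from where the row before left it, along the tool's axes as they then stand; what a row does not reach is not made up. A row lasts 1/12 s, in which the tool goes at most 41.7 mm and 7.16 degrees, less where a joint would pass 70% of its speed; a pose out of reach is approached as far as the arm can. A call is refused whole if a number of a shift passes 41.7 or a number of a turn 0.125, either way. A call with a gripper value outside its range is refused whole. The fingers move at their own pace and stop on an object; "grip_force" is the grip in N (left out, the last holds). Time passes only in rows, so rows that do not move let the fingers close. It gives the time, the measured TCP pose, the force, the opening and the grip force at its end, in the units of the state.
- bot.read_state(): the state, without advancing time (a new reading comes with each control period).
- bot.read_camera(name): name is "scene" or "top"; returns a dict with "pixels" (480x640x3 uint8, red, green, blue), "fovy" (degrees; the focal length in pixels is half the picture's height over the tangent of half this angle, whatever the lens; pixels are square), "cx", "cy" (the principal point, pixels), "k1" (the pictures are not rectified: a ray, as slopes to the right and down, at radius r is drawn at 1 + k1 r^2 times it, then the intrinsics apply), "camera_from_world" (4x4, takes a point from world to camera coordinates). Camera axes: x right, y down, z forward; pixel columns grow to the right and rows downward; lengths in m; the calibration is good to about 2 mm. A picture is of the moment at which its call begins. There is no depth.
- bot.finish_job(): hands the job in; it is judged then, once.
The state is a dict: "time": time; "q": joint angles; "joint_vel": joint speeds; "joint_torque": joint torques, N m; "tool_pos": TCP position; "tcp_rot": TCP orientation; "wrist_force": force on the tool from outside, world axes, zero at the start; "torque": the same for the moment, N m; "width": opening from 0.0 (shut) to 1.0 (fully open); "grip_force": force on a finger pad.
Only numpy, scipy, OpenCV 4.12 (cv2) and the standard library are available. Lean on these libraries where they do the work, as an engineer would, in place of code of your own. Each camera call takes 0.05 s, during which the arm holds its last target. There are 200 camera calls.

### The job

The print job is finished: take the four gears off the build plate one at a time, the largest first and so on down to the smallest, and set each one down, without dropping it, hub up and flat in the round dish of its own size (largest gear in largest dish, and so on). Leave the two L-shaped brackets where they are on the plate.

Things in the scene. Friction and masses are not known exactly. Their poses are not given: they have to be found in the camera images.
- gear_78: The largest of four 3D-printed gears, plain cream plastic, about 65 g: a flat toothed disc 78 mm across and 10 mm thick, with a round hub 20 mm in diameter standing on its middle, 30 mm tall (top 40 mm above the underside), to grip from above. Starts flat on the amber build plate, whose top is 20 mm above the table. Origin: centre of the underside; z up along the hub.
- gear_62: The second largest of four 3D-printed gears, plain cream plastic, about 45 g: a flat toothed disc 62 mm across and 10 mm thick, with a round hub 20 mm in diameter standing on its middle, 30 mm tall (top 40 mm above the underside), to grip from above. Starts flat on the amber build plate, whose top is 20 mm above the table. Origin: centre of the underside; z up along the hub.
- gear_47: The second smallest of four 3D-printed gears, plain cream plastic, about 30 g: a flat toothed disc 47 mm across and 10 mm thick, with a round hub 20 mm in diameter standing on its middle, 30 mm tall (top 40 mm above the underside), to grip from above. Starts flat on the amber build plate, whose top is 20 mm above the table. Origin: centre of the underside; z up along the hub.
- gear_34: The smallest of four 3D-printed gears, plain cream plastic, about 20 g: a flat toothed disc 34 mm across and 10 mm thick, with a round hub 20 mm in diameter standing on its middle, 30 mm tall (top 40 mm above the underside), to grip from above. Starts flat on the amber build plate, whose top is 20 mm above the table. Origin: centre of the underside; z up along the hub.
- dish_78: The largest of four fixed shallow round aluminium dishes on the table, for the 78 mm gear: inside diameter 98 mm, outside 104 mm, rim 12 mm above the table, inner floor 4 mm above the table. Origin: centre of its underside, on the table; z up.
- dish_62: The second largest of four fixed shallow round aluminium dishes on the table, for the 62 mm gear: inside diameter 82 mm, outside 88 mm, rim 12 mm above the table, inner floor 4 mm above the table. Origin: centre of its underside, on the table; z up.
- dish_47: The second smallest of four fixed shallow round aluminium dishes on the table, for the 47 mm gear: inside diameter 67 mm, outside 73 mm, rim 12 mm above the table, inner floor 4 mm above the table. Origin: centre of its underside, on the table; z up.
- dish_34: The smallest of four fixed shallow round aluminium dishes on the table, for the 34 mm gear: inside diameter 54 mm, outside 60 mm, rim 12 mm above the table, inner floor 4 mm above the table. Origin: centre of its underside, on the table; z up.
- bracket_a: One of two identical printed L-brackets of the same cream plastic, loose on the build plate among the gears, to be left there: foot 54 x 34 x 6 mm, with a 6 mm thick wall 34 mm wide and 34 mm tall (from the underside) at the -x end. Origin: centre of the foot's underside; x along the foot.
- bracket_b: One of two identical printed L-brackets of the same cream plastic, loose on the build plate among the gears, to be left there: foot 54 x 34 x 6 mm, with a 6 mm thick wall 34 mm wide and 34 mm tall (from the underside) at the -x end. Origin: centre of the foot's underside; x along the foot.
There are look-alikes about, which are no part of the job. Leave any pink, purple or yellow look-alike of the gear_34 alone.

How it is judged:
On the way, in this order (a step that is already met when the one before it is completed fails the run):
1. the largest gear lies flat in the largest dish, let go (horizontal distance between gear_78 and dish_78 below 0.014 m and z of gear_78 in the frame of dish_78 below 0.008 m and angle between gear_78's own z axis and vertical below 0.1 rad and linear speed of gear_78 below 0.03 m/s and contact force between the fingers and gear_78 below 0.1 N), for 0.2 s.
2. the second largest gear lies flat in the second largest dish, let go (horizontal distance between gear_62 and dish_62 below 0.014 m and z of gear_62 in the frame of dish_62 below 0.008 m and angle between gear_62's own z axis and vertical below 0.1 rad and linear speed of gear_62 below 0.03 m/s and contact force between the fingers and gear_62 below 0.1 N), for 0.2 s.
3. the second smallest gear lies flat in the second smallest dish, let go (horizontal distance between gear_47 and dish_47 below 0.014 m and z of gear_47 in the frame of dish_47 below 0.008 m and angle between gear_47's own z axis and vertical below 0.1 rad and linear speed of gear_47 below 0.03 m/s and contact force between the fingers and gear_47 below 0.1 N), for 0.2 s.
4. the smallest gear lies flat in the smallest dish, let go (horizontal distance between gear_34 and dish_34 below 0.014 m and z of gear_34 in the frame of dish_34 below 0.008 m and angle between gear_34's own z axis and vertical below 0.1 rad and linear speed of gear_34 below 0.03 m/s and contact force between the fingers and gear_34 below 0.1 N), for 0.2 s.
At the end, for the whole second after the job is handed in: Every gear lies in the dish of its own size, hub up and flat (tilt under 0.1 rad, underside less than 8 mm above the table, centre within 14 mm of the dish's centre), released and at rest; both brackets stand at rest on the plate within 20 mm of where they started (tilt under 0.2 rad) (all of step 1 and all of step 2 and all of step 3 and all of step 4 and distance of each of bracket_a, bracket_b from where it was at the start of the episode below 0.02 m and angle between each of bracket_a, bracket_b's own z axis and vertical below 0.2 rad and linear speed of each of bracket_a, bracket_b below 0.03 m/s); the robot touches nothing.
It fails at once if the largest gear is dropped or flung (moves faster than 0.7 m/s, as after a fall of 25 mm, while not held) (linear speed of gear_78 above 0.7 m/s and contact force between the fingers and gear_78 below 0.05 N).
It fails at once if the second largest gear is dropped or flung (moves faster than 0.7 m/s, as after a fall of 25 mm, while not held) (linear speed of gear_62 above 0.7 m/s and contact force between the fingers and gear_62 below 0.05 N).
It fails at once if the second smallest gear is dropped or flung (moves faster than 0.7 m/s, as after a fall of 25 mm, while not held) (linear speed of gear_47 above 0.7 m/s and contact force between the fingers and gear_47 below 0.05 N).
It fails at once if the smallest gear is dropped or flung (moves faster than 0.7 m/s, as after a fall of 25 mm, while not held) (linear speed of gear_34 above 0.7 m/s and contact force between the fingers and gear_34 below 0.05 N).
It fails at once if a bracket is shifted by more than 20 mm (distance of any of bracket_a, bracket_b from where it was at the start of the episode above 0.02 m).
It also fails if it takes over 106 s, if anything falls off the work surface, if the arm or the gripper's body presses on something with over 40 N, if the wrist force passes 120 N, or if a joint passes its speed limit or range.

## Working session

There is one attempt and no reset: what is moved stays moved. The work goes in short steps, Python scripts to look and compute and a tool call to move; the robot and the scene stay as the last step left them, time stands still between calls to the robot, and variables do not carry over. Pictures are saved under pics/ and viewed, at most 14 in all, crops included, and the job is handed in when it is done.

Besides the shell and the picture viewer there is one more tool, called after "Emit:" as name(argument=value, ...), one argument or row to a line, values as JSON. drive_tool: Moves the arm, as the interface text tells. Its arguments: {"type":"object","properties":{"increments":{"type":"array"},"grip_force":{"type":"number"}},"required":["increments"]}

```bash
mkdir -p pics
cat > h.py <<'E'
import numpy as np,cv2
from workcell import bot
def snap(cam,name):
    c=bot.read_camera(cam); cv2.imwrite(f'pics/{name}.png',c['pixels'][:,:,::-1]); np.save(f'pics/{cam}.npy',{k:v for k,v in c.items()},allow_pickle=True); return c
def load(cam): return np.load(f'pics/{cam}.npy',allow_pickle=True).item()
def K(c):
    f=240/np.tan(np.radians(c['fovy'])/2); return np.array([[f,0,c['cx']],[0,f,c['cy']],[0,0,1]])
def pix2w(c,uv,z):
    # distortion inverse by fixed-point
    k=K(c); d=np.array([(uv[0]-k[0,2])/k[0,0],(uv[1]-k[1,2])/k[1,1]]); s=d.copy()
    for _ in range(50): s=d/(1+c['k1']*(s@s))
    T=np.array(c['camera_from_world']); R,t=T[:3,:3],T[:3,3]
    o=-R.T@t; r=R.T@np.array([s[0],s[1],1]); return o+r*(z-o[2])/r[2]
def w2pix(c,p):
    T=np.array(c['camera_from_world']); q=T[:3,:3]@np.asarray(p)+T[:3,3]; s=q[:2]/q[2]; s=s*(1+c['k1']*(s@s)); k=K(c)
    return k[0,0]*s[0]+k[0,2],k[1,1]*s[1]+k[1,2]
E
python3 -c "
from h import *
for n in('top','scene'):
    c=snap(n,n+'0'); print(n,c['fovy'],c['cx'],c['cy'],c['k1'],np.round(c['camera_from_world'],3).tolist())
print(bot.read_state())"
```

```text
top 51.66749708838251 316.00330517017807 234.25169253365377 -0.08161688867692729 [[-0.026, -1.0, -0.004, 0.036], [-0.997, 0.026, -0.07, 0.553], [0.07, 0.002, -0.998, 0.91], [0.0, 0.0, 0.0, 1.0]]
scene 56.52628960654005 314.2322674717145 243.3649742601812 -0.03444773423216411 [[-0.068, 0.998, -0.019, 0.035], [0.707, 0.034, -0.707, -0.361], [-0.704, -0.062, -0.707, 1.195], [0.0, 0.0, 0.0, 1.0]]
{'time': 0.1, 'q': array([ 1.14209455e+00,  2.64739030e-01,  1.60522865e+00,  1.56849122e-05,
        1.27370220e+00, -3.68701603e-02]), 'joint_vel': array([-0.00137924, -0.00073936, -0.00093188,  0.00107308,  0.00056   ,
        0.00073841]), 'joint_torque': array([ 1.19180284e-03, -5.16709507e+01, -3.68589520e+01,  4.81164011e-05,
        6.27531612e-03, -3.43360148e-05]), 'tool_pos': array([0.25762764, 0.62358076, 0.40344964]), 'tcp_rot': array([-0.61146849, -3.08100606,  0.00316897]), 'wrist_force': array([ 0.63982806, -1.00219062, -0.85354878]), 'torque': array([ 0.02791655,  0.02283579, -0.02165644]), 'grip_force': 0.0, 'width': 0.9979201107491769}
```

View pics/top0.png

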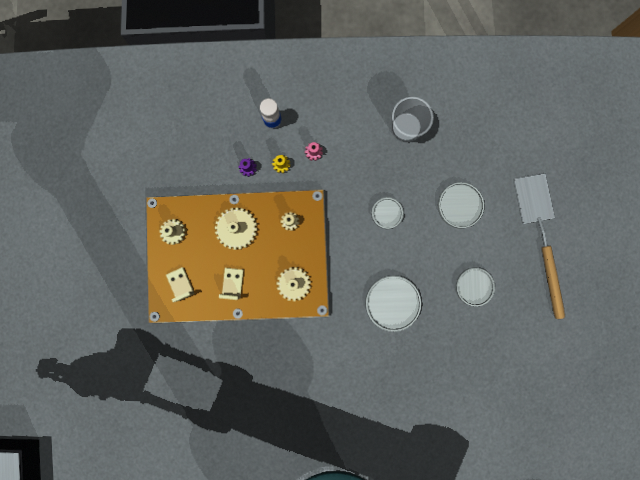

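View pics/scene0.png

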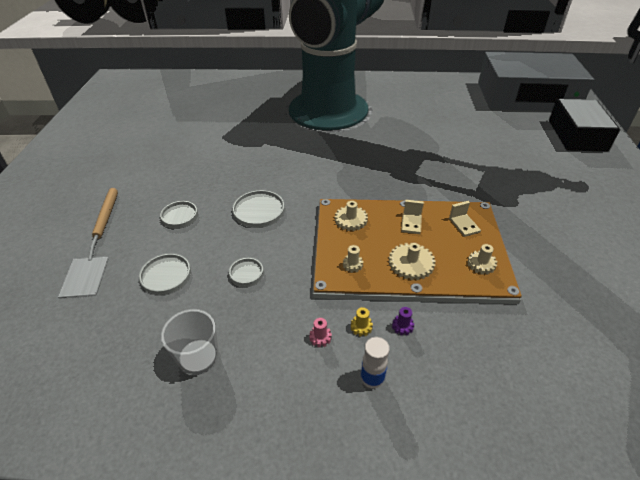

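The top view shows the cream gears: 78 at (237,228), 62 at (294,284), 47 at (172,231), 34 at (290,221). The look-alikes for gear_34 are purple (247,167), yellow (281,163) and pink (313,151), all off the plate, so I leave them. The brackets are at (180,284) and (232,283). The dishes are 78 (394,303), 62 (461,205), 47 (475,286) and 34 (388,212).

```bash
python3 -c "
from h import *
im=cv2.imread('pics/top0.png')
a=cv2.resize(im[185:325,145:335],None,fx=4,fy=4,interpolation=cv2.INTER_CUBIC)
b=cv2.resize(im[175:335,360:505],None,fx=3.7,fy=3.7,interpolation=cv2.INTER_CUBIC)
cv2.imwrite('pics/a.png',a);cv2.imwrite('pics/b.png',b)
c=load('top')
hsv=cv2.cvtColor(im,cv2.COLOR_BGR2HSV)
m=((im[:,:,0]>95)&(im[:,:,2]>140)).astype(np.uint8)
n,l,s,ce=cv2.connectedComponentsWithStats(m)
for i in range(1,n):
    if s[i,4]>100 and 140<ce[i,0]<510 and 180<ce[i,1]<340: 
        p=np.argwhere(l==i)[:,::-1].astype(np.float32); (u,v),r=cv2.minEnclosingCircle(p)
        print(s[i],(round(u,1),round(v,1),round(r,1)),pix2w(c,(u,v),.03).round(4),'dish',pix2w(c,(u,v),.012).round(4), 'dia mm', round(float(np.linalg.norm(pix2w(c,(u-r,v),.03)-pix2w(c,(u+r,v),.03))*1000),1))
"
```

```text
[ 439  183   45   45 1432] (461.2, 204.7, 22.6) [ 0.601  -0.2514  0.03  ] dish [ 0.6032 -0.2568  0.012 ] dia mm 85.9
[372 198  31  31 661] (387.0, 212.6, 15.4) [ 0.5895 -0.1113  0.03  ] dish [ 0.5915 -0.1139  0.012 ] dia mm 57.5
[ 215  208   42   42 1155] (235.1, 228.2, 21.0) [0.5678 0.1718 0.03  ] dish [0.5694 0.1748 0.012 ] dia mm 78.6
[281 212  16  18 156] (289.4, 221.0, 9.0) [0.5786 0.0704 0.03  ] dish [0.5804 0.0714 0.012 ] dia mm 33.4
[160 219  24  26 293] (171.2, 231.4, 12.6) [0.5648 0.2921 0.03  ] dish [0.5664 0.2975 0.012 ] dia mm 47.8
[166 267  26  35 510] (177.0, 284.0, 17.7) [0.4668 0.2819 0.03  ] dish [0.4663 0.2871 0.012 ] dia mm 66.7
[277 267  33  34 719] (293.1, 283.8, 17.0) [0.4621 0.0662 0.03  ] dish [0.4616 0.0671 0.012 ] dia mm 62.5
[219 268  24  32 511] (231.0, 284.0, 17.8) [0.4646 0.181  0.03  ] dish [0.4641 0.1842 0.012 ] dia mm 66.2
[457 269  36  37 981] (475.5, 287.0, 18.9) [ 0.4468 -0.2714  0.03  ] dish [ 0.446  -0.2771  0.012 ] dia mm 71.1
[ 366  276   55   55 2204] (393.1, 303.4, 27.5) [ 0.4213 -0.1168  0.03  ] dish [ 0.42   -0.1195  0.012 ] dia mm 101.4
```

View pics/a.png

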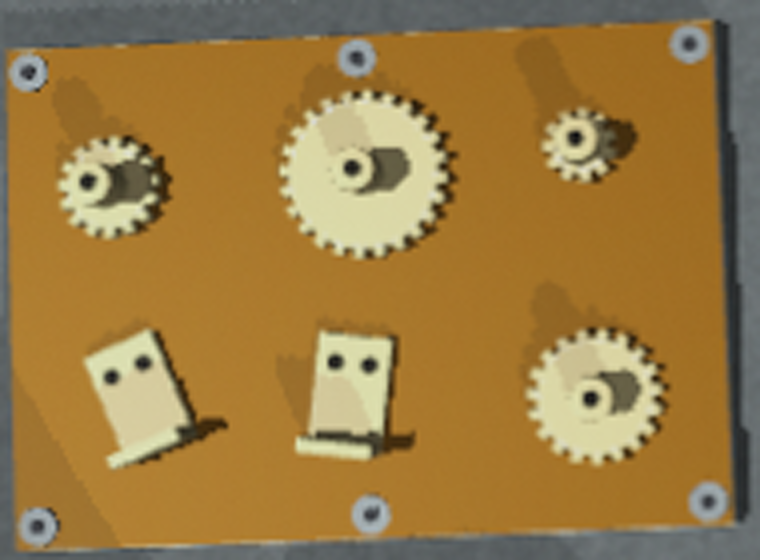

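View pics/b.png

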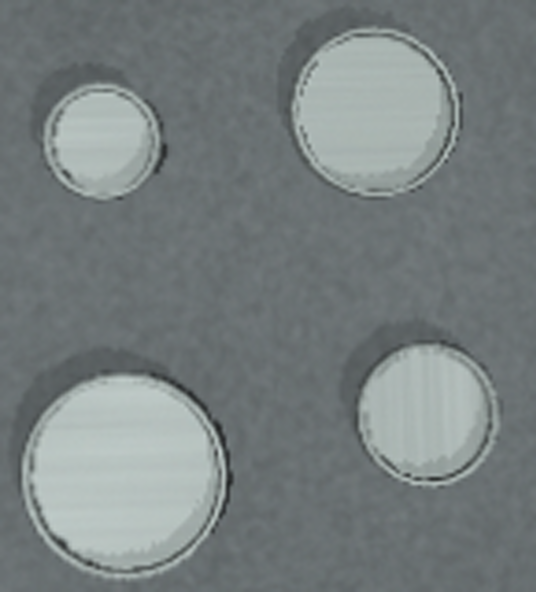

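Enlarged crop: hub tops at 78 (352,168), 62 (591,399), 47 (88,182), 34 (575,139). These cream gears on the plate are the right ones; all dishes are clear.

```bash
python3 -c "
from h import *
c=load('top')
for n,u,v in (('78',352,168),('62',591,399),('47',88,182),('34',575,139)):
    print(n,pix2w(c,((u+.5)/4-.5+145,(v+.5)/4-.5+185),.06).round(4))
s=load('scene')
for n,p in (('78',(.5678,.1718,.06)),('62',(.4621,.0662,.06)),('d78',(.42,-.1195,.012)),('d62',(.603,-.2568,.012)),('d47',(.446,-.277,.012)),('d34',(.5915,-.1139,.012))): print(n,np.round(w2pix(s,p),1))
"
```

```text
78 [0.5681 0.1713 0.06  ]
62 [0.4621 0.066  0.06  ]
47 [0.565  0.2916 0.06  ]
34 [0.5785 0.0706 0.06  ]
78 [414.5 245.6]
62 [351.5 203. ]
d78 [258.3 205.2]
d62 [164.5 270.7]
d47 [178.5 211.4]
d34 [246.1 269. ]
```

Emit:
drive_tool(
  increments=[
    {"delta_pos": [0,0,0],"turn": -0.125,"jaw": 1},
    {"delta_pos": [0,0,0],"turn": -0.125,"jaw": 1},
    {"delta_pos": [0,0,0],"turn": -0.125,"jaw": 1},
    {"delta_pos": [0,0,0],"turn": -0.017,"jaw": 1},
    {"delta_pos": [-30,0,0],"turn": 0,"jaw": 1},
    {"delta_pos": [-30,0,0],"turn": 0,"jaw": 1},
    {"delta_pos": [-30,0,0],"turn": 0,"jaw": 1},
    {"delta_pos": [-30,0,0],"turn": 0,"jaw": 1},
  ],
  grip_force=40,
)

```text
time: 0.77
tool_pos: [0.3786, 0.6238, 0.4043]
tcp_rot: [-0.003, -3.141, 0.001]
wrist_force: [-0.5, -0.2, 0.4]
width: 1.0
grip_force: 0.0
```

Emit:
drive_tool(
  increments=[
    {"delta_pos": [-16,-37,5],"turn": 0,"jaw": 1},
    {"delta_pos": [-16,-37,5],"turn": 0,"jaw": 1},
    {"delta_pos": [-16,-37,5],"turn": 0,"jaw": 1},
    {"delta_pos": [-16,-37,5],"turn": 0,"jaw": 1},
    {"delta_pos": [-16,-37,5],"turn": 0,"jaw": 1},
    {"delta_pos": [-16,-37,5],"turn": 0,"jaw": 1},
    {"delta_pos": [-16,-37,5],"turn": 0,"jaw": 1},
    {"delta_pos": [-16,-37,5],"turn": 0,"jaw": 1},
  ],
)

```text
time: 1.43
tool_pos: [0.5061, 0.326, 0.3642]
tcp_rot: [-0.004, -3.141, 0.0]
wrist_force: [0.7, -0.5, -0.1]
width: 1.003
grip_force: 0.0
```

Emit:
drive_tool(
  increments=[
    {"delta_pos": [-16,-37,5],"turn": 0,"jaw": 1},
    {"delta_pos": [-16,-37,5],"turn": 0,"jaw": 1},
    {"delta_pos": [-16,-37,5],"turn": 0,"jaw": 1},
    {"delta_pos": [-13.5,-37,5],"turn": 0,"jaw": 1},
    {"delta_pos": [0,-8,20],"turn": 0,"jaw": 1},
    {"delta_pos": [0,0,20],"turn": 0,"jaw": 1},
    {"delta_pos": [0,0,0],"turn": 0,"jaw": 1},
  ],
)

```text
time: 2.02
tool_pos: [0.5657, 0.17, 0.3001]
tcp_rot: [-0.008, -3.134, 0.003]
wrist_force: [-0.5, -0.5, -0.2]
width: 1.0
grip_force: 0.0
```

Emit:
drive_tool(
  increments=[
    {"delta_pos": [0,0,25],"turn": 0,"jaw": 1},
    {"delta_pos": [0,0,25],"turn": 0,"jaw": 1},
    {"delta_pos": [0,0,0],"turn": 0,"jaw": 1},
    {"delta_pos": [0,0,0],"turn": 0,"jaw": 1},
  ],
)

```text
time: 2.35
tool_pos: [0.5664, 0.1722, 0.2537]
tcp_rot: [-0.0, -3.138, 0.001]
wrist_force: [-0.8, 0.0, 1.1]
width: 1.004
grip_force: 0.0
```

Emit:
drive_tool(
  increments=[
    {"delta_pos": [-1,0,16],"turn": 0,"jaw": 1},
    {"delta_pos": [0,0,16],"turn": 0,"jaw": 1},
    {"delta_pos": [0,0,14],"turn": 0,"jaw": 1},
    {"delta_pos": [0,0,0],"turn": 0,"jaw": 1},
    {"delta_pos": [0,0,0],"turn": 0,"jaw": 1},
  ],
)

```text
time: 2.77
tool_pos: [0.5687, 0.1724, 0.2099]
tcp_rot: [-0.0, 3.141, 0.0]
wrist_force: [0.4, 0.6, 0.8]
width: 0.994
grip_force: 0.0
```

Emit:
drive_tool(
  increments=[
    {"delta_pos": [0,0,0],"turn": 0,"jaw": -1},
    {"delta_pos": [0,0,0],"turn": 0,"jaw": -1},
    {"delta_pos": [0,0,0],"turn": 0,"jaw": -1},
    {"delta_pos": [0,0,0],"turn": 0,"jaw": -1},
    {"delta_pos": [0,0,0],"turn": 0,"jaw": -1},
    {"delta_pos": [0,0,0],"turn": 0,"jaw": -1},
    {"delta_pos": [0,0,0],"turn": 0,"jaw": -1},
    {"delta_pos": [0,0,0],"turn": 0,"jaw": -1},
  ],
)

```text
time: 3.43
tool_pos: [0.5687, 0.172, 0.2094]
tcp_rot: [-0.0, 3.141, 0.0]
wrist_force: [-2.0, -0.1, 5.3]
width: 0.216
grip_force: 39.2
```

Emit:
drive_tool(
  increments=[
    {"delta_pos": [0,0,-10],"turn": 0,"jaw": -1},
    {"delta_pos": [0,0,-20],"turn": 0,"jaw": -1},
    {"delta_pos": [0,0,-30],"turn": 0,"jaw": -1},
    {"delta_pos": [0,0,-30],"turn": 0,"jaw": -1},
    {"delta_pos": [7,-14,0],"turn": 0,"jaw": -1},
    {"delta_pos": [15,-29,0],"turn": 0,"jaw": -1},
    {"delta_pos": [15,-29,0],"turn": 0,"jaw": -1},
    {"delta_pos": [15,-29,0],"turn": 0,"jaw": -1},
  ],
)

```text
time: 4.1
tool_pos: [0.5153, 0.07, 0.2987]
tcp_rot: [0.002, -3.141, 0.0]
wrist_force: [-0.1, 0.3, -0.2]
width: 0.216
grip_force: 39.1
```

Emit:
drive_tool(
  increments=[
    {"delta_pos": [15,-29,0],"turn": 0,"jaw": -1},
    {"delta_pos": [15,-29,0],"turn": 0,"jaw": -1},
    {"delta_pos": [15,-29,0],"turn": 0,"jaw": -1},
    {"delta_pos": [15,-29,0],"turn": 0,"jaw": -1},
    {"delta_pos": [15,-29,0],"turn": 0,"jaw": -1},
    {"delta_pos": [15,-29,0],"turn": 0,"jaw": -1},
    {"delta_pos": [7,-17,0],"turn": 0,"jaw": -1},
    {"delta_pos": [0,0,0],"turn": 0,"jaw": -1},
  ],
)

```text
time: 4.77
tool_pos: [0.4175, -0.1224, 0.2984]
tcp_rot: [-0.005, -3.14, 0.002]
wrist_force: [0.3, 0.9, -0.7]
width: 0.217
grip_force: 39.2
```

Emit:
drive_tool(
  increments=[
    {"delta_pos": [0,0,0],"turn": 0,"jaw": -1},
    {"delta_pos": [0,0,0],"turn": 0,"jaw": -1},
  ],
)

```text
time: 4.93
tool_pos: [0.4194, -0.1199, 0.2987]
tcp_rot: [0.001, 3.141, 0.001]
wrist_force: [0.0, 0.8, -0.5]
width: 0.216
grip_force: 39.2
```

```bash
python3 -c "
from h import *
snap('scene','s1')
im=cv2.imread('pics/s1.png');cv2.imwrite('pics/s1c.png',cv2.resize(im[80:330,120:540],None,fx=1.8,fy=1.8))"
```

```text
(no output)
```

View pics/s1c.png

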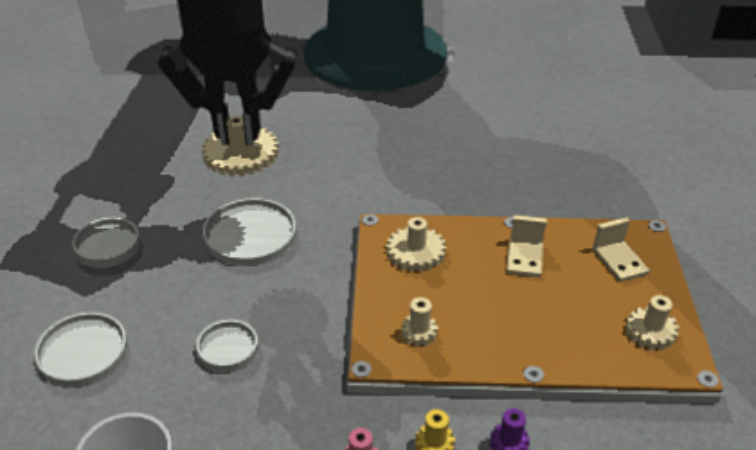

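Gear_78 hangs level in the fingers at crop (240,150), above the largest dish at (250,230). I lower it.

Emit:
drive_tool(
  increments=[
    {"delta_pos": [0,0,30],"turn": 0,"jaw": -1},
    {"delta_pos": [0,0,30],"turn": 0,"jaw": -1},
    {"delta_pos": [0,0,25],"turn": 0,"jaw": -1},
    {"delta_pos": [0,0,12],"turn": 0,"jaw": -1},
    {"delta_pos": [0,0,3],"turn": 0,"jaw": -1},
    {"delta_pos": [0,0,2],"turn": 0,"jaw": -1},
    {"delta_pos": [0,0,0],"turn": 0,"jaw": -1},
    {"delta_pos": [0,0,0],"turn": 0,"jaw": -1},
  ],
)

```text
time: 5.65
tool_pos: [0.4204, -0.12, 0.1978]
tcp_rot: [-0.002, 3.14, -0.001]
wrist_force: [0.9, 0.5, -0.2]
width: 0.219
grip_force: 39.2
```

Emit:
drive_tool(
  increments=[
    {"delta_pos": [0,0,1.5],"turn": 0,"jaw": -1},
    {"delta_pos": [0,0,1.5],"turn": 0,"jaw": -1},
    {"delta_pos": [0,0,1],"turn": 0,"jaw": -1},
    {"delta_pos": [0,0,0],"turn": 0,"jaw": -1},
    {"delta_pos": [0,0,0],"turn": 0,"jaw": -1},
  ],
)

```text
time: 6.07
tool_pos: [0.4198, -0.1203, 0.1933]
tcp_rot: [0.0, 3.14, -0.0]
wrist_force: [0.6, 0.2, 4.0]
width: 0.217
grip_force: 39.5
```

Emit:
drive_tool(
  increments=[
    {"delta_pos": [0,0,0],"turn": 0,"jaw": 0},
    {"delta_pos": [0,0,0],"turn": 0,"jaw": 1},
    {"delta_pos": [0,0,0],"turn": 0,"jaw": 1},
    {"delta_pos": [0,0,0],"turn": 0,"jaw": 1},
    {"delta_pos": [0,0,0],"turn": 0,"jaw": 1},
    {"delta_pos": [0,0,-20],"turn": 0,"jaw": 1},
    {"delta_pos": [0,0,-30],"turn": 0,"jaw": 1},
    {"delta_pos": [0,0,-35],"turn": 0,"jaw": 1},
  ],
)

```text
time: 6.73
tool_pos: [0.418, -0.1197, 0.2765]
tcp_rot: [0.0, -3.136, -0.003]
wrist_force: [0.6, 0.4, -0.9]
width: 0.998
grip_force: 0.0
```

Emit:
drive_tool(
  increments=[
    {"delta_pos": [-6,30,0],"turn": 0,"jaw": 1},
    {"delta_pos": [-7,32,0],"turn": 0,"jaw": 1},
    {"delta_pos": [-7,32,0],"turn": 0,"jaw": 1},
    {"delta_pos": [-7,32,0],"turn": 0,"jaw": 1},
    {"delta_pos": [-8,32,0],"turn": 0,"jaw": 1},
    {"delta_pos": [-7,28,0],"turn": 0,"jaw": 1},
    {"delta_pos": [0,0,20],"turn": 0,"jaw": 1},
    {"delta_pos": [0,0,0],"turn": 0,"jaw": 1},
  ],
)

```text
time: 7.4
tool_pos: [0.4602, 0.0673, 0.2553]
tcp_rot: [0.005, -3.137, 0.001]
wrist_force: [-0.6, -0.4, -0.3]
width: 1.001
grip_force: 0.0
```

```bash
python3 -c "
from h import *
snap('top','t1')
im=cv2.imread('pics/t1.png');cv2.imwrite('pics/t1c.png',cv2.resize(im[180:340,140:510],None,fx=2,fy=2)); print(bot.read_state()['tool_pos'])"
```

```text
[0.4600528  0.06646153 0.25591098]
```

View pics/t1c.png

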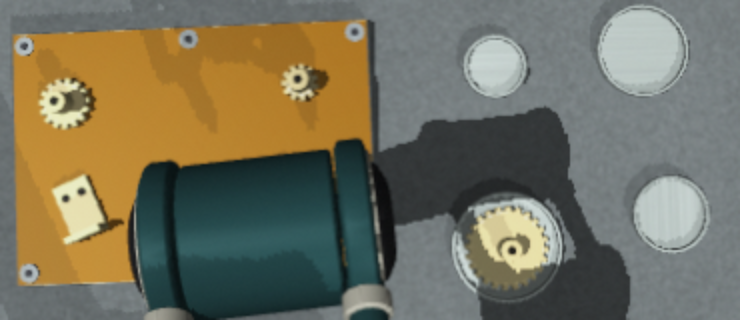

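Gear_78 sits centred in the largest dish, at crop (508,247), released. Next is gear_62.

Emit:
drive_tool(
  increments=[
    {"delta_pos": [-1,-0.5,16],"turn": 0,"jaw": 1},
    {"delta_pos": [0,0,16],"turn": 0,"jaw": 1},
    {"delta_pos": [0,0,13],"turn": 0,"jaw": 1},
    {"delta_pos": [0,0,0],"turn": 0,"jaw": 1},
    {"delta_pos": [0,0,0],"turn": 0,"jaw": 1},
  ],
)

```text
time: 7.87
tool_pos: [0.4618, 0.0646, 0.2124]
tcp_rot: [-0.002, -3.139, 0.001]
wrist_force: [0.1, 0.5, -0.5]
width: 0.998
grip_force: 0.0
```

Emit:
drive_tool(
  increments=[
    {"delta_pos": [0,0,0],"turn": 0,"jaw": -1},
    {"delta_pos": [0,0,0],"turn": 0,"jaw": -1},
    {"delta_pos": [0,0,0],"turn": 0,"jaw": -1},
    {"delta_pos": [0,0,0],"turn": 0,"jaw": -1},
    {"delta_pos": [0,0,0],"turn": 0,"jaw": -1},
    {"delta_pos": [0,0,0],"turn": 0,"jaw": -1},
    {"delta_pos": [0,0,0],"turn": 0,"jaw": -1},
    {"delta_pos": [0,0,0],"turn": 0,"jaw": -1},
  ],
)

```text
time: 8.53
tool_pos: [0.4627, 0.0655, 0.2133]
tcp_rot: [-0.001, 3.141, 0.0]
wrist_force: [-1.7, 0.5, 5.1]
width: 0.217
grip_force: 39.2
```

Emit:
drive_tool(
  increments=[
    {"delta_pos": [0,0,-10],"turn": 0,"jaw": -1},
    {"delta_pos": [0,0,-20],"turn": 0,"jaw": -1},
    {"delta_pos": [0,0,-30],"turn": 0,"jaw": -1},
    {"delta_pos": [0,0,-27],"turn": 0,"jaw": -1},
    {"delta_pos": [-6.5,-15,0],"turn": 0,"jaw": -1},
    {"delta_pos": [-13,-30,0],"turn": 0,"jaw": -1},
    {"delta_pos": [-13,-30,0],"turn": 0,"jaw": -1},
    {"delta_pos": [-13,-30,0],"turn": 0,"jaw": -1},
  ],
)

```text
time: 9.2
tool_pos: [0.508, -0.0404, 0.3004]
tcp_rot: [-0.002, 3.141, -0.0]
wrist_force: [0.1, -0.7, -0.4]
width: 0.215
grip_force: 39.1
```

Emit:
drive_tool(
  increments=[
    {"delta_pos": [-13,-30,0],"turn": 0,"jaw": -1},
    {"delta_pos": [-13,-30,0],"turn": 0,"jaw": -1},
    {"delta_pos": [-13,-30,0],"turn": 0,"jaw": -1},
    {"delta_pos": [-13,-30,0],"turn": 0,"jaw": -1},
    {"delta_pos": [-13,-30,0],"turn": 0,"jaw": -1},
    {"delta_pos": [-13,-30,0],"turn": 0,"jaw": -1},
    {"delta_pos": [-13,-30,0],"turn": 0,"jaw": -1},
    {"delta_pos": [-4,-7,0],"turn": 0,"jaw": -1},
  ],
)

```text
time: 9.87
tool_pos: [0.6041, -0.2608, 0.3001]
tcp_rot: [0.003, 3.14, -0.004]
wrist_force: [0.0, 0.1, 0.8]
width: 0.212
grip_force: 39.2
```

Emit:
drive_tool(
  increments=[
    {"delta_pos": [0,0,25],"turn": 0,"jaw": -1},
    {"delta_pos": [0,0,25],"turn": 0,"jaw": -1},
    {"delta_pos": [0,0,0],"turn": 0,"jaw": -1},
    {"delta_pos": [0,0,0],"turn": 0,"jaw": -1},
  ],
)

```text
time: 10.2
tool_pos: [0.6016, -0.2557, 0.2476]
tcp_rot: [0.001, -3.136, -0.004]
wrist_force: [0.1, -0.2, -0.3]
width: 0.213
grip_force: 39.1
```

Target is (0.603,-0.257), z 0.197.

Emit:
drive_tool(
  increments=[
    {"delta_pos": [-1,-1,20],"turn": 0,"jaw": -1},
    {"delta_pos": [0,0,18],"turn": 0,"jaw": -1},
    {"delta_pos": [0,0,6],"turn": 0,"jaw": -1},
    {"delta_pos": [0,0,3],"turn": 0,"jaw": -1},
    {"delta_pos": [0,0,0],"turn": 0,"jaw": -1},
    {"delta_pos": [0,0,0],"turn": 0,"jaw": -1},
  ],
)

```text
time: 10.7
tool_pos: [0.6046, -0.2576, 0.2042]
tcp_rot: [-0.001, 3.14, -0.001]
wrist_force: [-0.2, -0.5, -0.9]
width: 0.218
grip_force: 39.1
```

Emit:
drive_tool(
  increments=[
    {"delta_pos": [0,0,3],"turn": 0,"jaw": -1},
    {"delta_pos": [0,0,2],"turn": 0,"jaw": -1},
    {"delta_pos": [0,0,1.5],"turn": 0,"jaw": -1},
    {"delta_pos": [0,0,1],"turn": 0,"jaw": -1},
    {"delta_pos": [0,0,0],"turn": 0,"jaw": -1},
    {"delta_pos": [0,0,0],"turn": 0,"jaw": -1},
  ],
)

```text
time: 11.2
tool_pos: [0.6043, -0.2578, 0.1973]
tcp_rot: [-0.0, 3.141, -0.001]
wrist_force: [-2.7, 2.2, 9.1]
width: 0.214
grip_force: 40.1
```

Emit:
drive_tool(
  increments=[
    {"delta_pos": [0,0,0],"turn": 0,"jaw": 0},
    {"delta_pos": [0,0,0],"turn": 0,"jaw": 1},
    {"delta_pos": [0,0,0],"turn": 0,"jaw": 1},
    {"delta_pos": [0,0,0],"turn": 0,"jaw": 1},
    {"delta_pos": [0,0,0],"turn": 0,"jaw": 1},
    {"delta_pos": [0,0,-20],"turn": 0,"jaw": 1},
    {"delta_pos": [0,0,-30],"turn": 0,"jaw": 1},
    {"delta_pos": [0,0,-35],"turn": 0,"jaw": 1},
  ],
)

```text
time: 11.87
tool_pos: [0.6027, -0.257, 0.2779]
tcp_rot: [0.0, -3.136, -0.004]
wrist_force: [1.0, 0.4, 0.6]
width: 1.004
grip_force: 0.0
```

Emit:
drive_tool(
  increments=[
    {"delta_pos": [0,20,0],"turn": 0,"jaw": 1},
    {"delta_pos": [3,38,0],"turn": 0,"jaw": 1},
    {"delta_pos": [3,38,0],"turn": 0,"jaw": 1},
    {"delta_pos": [3,38,0],"turn": 0,"jaw": 1},
    {"delta_pos": [3,38,0],"turn": 0,"jaw": 1},
    {"delta_pos": [3,38,0],"turn": 0,"jaw": 1},
    {"delta_pos": [3,38,0],"turn": 0,"jaw": 1},
    {"delta_pos": [3,38,0],"turn": 0,"jaw": 1},
  ],
)

```text
time: 12.53
tool_pos: [0.5823, 0.0301, 0.2801]
tcp_rot: [0.0, 3.142, 0.0]
wrist_force: [0.5, -0.1, -0.2]
width: 1.002
grip_force: 0.0
```

Emit:
drive_tool(
  increments=[
    {"delta_pos": [3,38,0],"turn": 0,"jaw": 1},
    {"delta_pos": [3,38,0],"turn": 0,"jaw": 1},
    {"delta_pos": [3,38,0],"turn": 0,"jaw": 1},
    {"delta_pos": [3,38,0],"turn": 0,"jaw": 1},
    {"delta_pos": [3,38,0],"turn": 0,"jaw": 1},
    {"delta_pos": [3,38,0],"turn": 0,"jaw": 1},
    {"delta_pos": [0,35,0],"turn": 0,"jaw": 1},
    {"delta_pos": [0,0,0],"turn": 0,"jaw": 1},
  ],
)

```text
time: 13.2
tool_pos: [0.5643, 0.2971, 0.2805]
tcp_rot: [-0.007, 3.14, 0.005]
wrist_force: [0.3, 0.5, -0.1]
width: 1.001
grip_force: 0.0
```

Emit:
drive_tool(
  increments=[
    {"delta_pos": [0,0,0],"turn": 0,"jaw": 1},
    {"delta_pos": [0,0,0],"turn": 0,"jaw": 1},
  ],
)

```text
time: 13.37
tool_pos: [0.5646, 0.2913, 0.2797]
tcp_rot: [0.002, -3.141, 0.001]
wrist_force: [0.1, -0.4, -0.1]
width: 0.999
grip_force: 0.0
```

```bash
python3 -c "
from h import *
snap('top','t2')
im=cv2.imread('pics/t2.png');cv2.imwrite('pics/t2c.png',cv2.resize(im[180:340,140:510],None,fx=2,fy=2)); print(bot.read_state()['tool_pos'])"
```

```text
[0.56467898 0.29065994 0.27974482]
```

View pics/t2c.png

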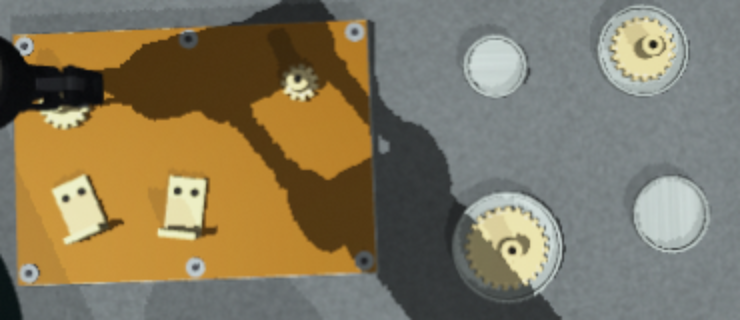

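Gear_62 is centred in its dish at crop (643,48), and the brackets haven't moved. Next is gear_47.

Emit:
drive_tool(
  increments=[
    {"delta_pos": [0,0.5,25],"turn": 0,"jaw": 1},
    {"delta_pos": [0,0,25],"turn": 0,"jaw": 1},
    {"delta_pos": [0,0,15],"turn": 0,"jaw": 1},
    {"delta_pos": [0,0,5],"turn": 0,"jaw": 1},
    {"delta_pos": [0,0,0],"turn": 0,"jaw": 1},
    {"delta_pos": [0,0,0],"turn": 0,"jaw": 1},
  ],
)

```text
time: 13.92
tool_pos: [0.5653, 0.291, 0.2106]
tcp_rot: [0.002, 3.141, -0.0]
wrist_force: [-0.4, 0.2, -0.3]
width: 1.002
grip_force: 0.0
```

Emit:
drive_tool(
  increments=[
    {"delta_pos": [0,0,0],"turn": 0,"jaw": -1},
    {"delta_pos": [0,0,0],"turn": 0,"jaw": -1},
    {"delta_pos": [0,0,0],"turn": 0,"jaw": -1},
    {"delta_pos": [0,0,0],"turn": 0,"jaw": -1},
    {"delta_pos": [0,0,0],"turn": 0,"jaw": -1},
    {"delta_pos": [0,0,0],"turn": 0,"jaw": -1},
    {"delta_pos": [0,0,0],"turn": 0,"jaw": -1},
    {"delta_pos": [0,0,0],"turn": 0,"jaw": -1},
  ],
)

```text
time: 14.58
tool_pos: [0.5651, 0.2922, 0.2109]
tcp_rot: [-0.001, 3.141, 0.001]
wrist_force: [-0.7, -0.1, 4.2]
width: 0.22
grip_force: 39.2
```

Emit:
drive_tool(
  increments=[
    {"delta_pos": [0,0,-10],"turn": 0,"jaw": -1},
    {"delta_pos": [0,0,-20],"turn": 0,"jaw": -1},
    {"delta_pos": [0,0,-30],"turn": 0,"jaw": -1},
    {"delta_pos": [0,0,-30],"turn": 0,"jaw": -1},
    {"delta_pos": [4,-18,0],"turn": 0,"jaw": -1},
    {"delta_pos": [7,-35,0],"turn": 0,"jaw": -1},
    {"delta_pos": [7,-35,0],"turn": 0,"jaw": -1},
    {"delta_pos": [7,-35,0],"turn": 0,"jaw": -1},
  ],
)

```text
time: 15.25
tool_pos: [0.5392, 0.168, 0.3007]
tcp_rot: [-0.003, 3.141, -0.0]
wrist_force: [0.5, 0.3, -1.1]
width: 0.224
grip_force: 39.1
```

Emit:
drive_tool(
  increments=[
    {"delta_pos": [8,-35,0],"turn": 0,"jaw": -1},
    {"delta_pos": [8,-35,0],"turn": 0,"jaw": -1},
    {"delta_pos": [8,-35,0],"turn": 0,"jaw": -1},
    {"delta_pos": [8,-35,0],"turn": 0,"jaw": -1},
    {"delta_pos": [8,-35,0],"turn": 0,"jaw": -1},
    {"delta_pos": [8,-35,0],"turn": 0,"jaw": -1},
    {"delta_pos": [8,-35,0],"turn": 0,"jaw": -1},
    {"delta_pos": [8,-35,0],"turn": 0,"jaw": -1},
  ],
)

```text
time: 15.92
tool_pos: [0.4749, -0.1125, 0.3006]
tcp_rot: [-0.001, 3.141, -0.0]
wrist_force: [0.5, 0.2, -1.3]
width: 0.219
grip_force: 39.1
```

Emit:
drive_tool(
  increments=[
    {"delta_pos": [8,-35,0],"turn": 0,"jaw": -1},
    {"delta_pos": [8,-35,0],"turn": 0,"jaw": -1},
    {"delta_pos": [8,-35,0],"turn": 0,"jaw": -1},
    {"delta_pos": [8,-35,0],"turn": 0,"jaw": -1},
    {"delta_pos": [0,-20,0],"turn": 0,"jaw": -1},
    {"delta_pos": [0,-6,20],"turn": 0,"jaw": -1},
    {"delta_pos": [0,0,0],"turn": 0,"jaw": -1},
    {"delta_pos": [0,0,0],"turn": 0,"jaw": -1},
  ],
)

```text
time: 16.58
tool_pos: [0.443, -0.2769, 0.2791]
tcp_rot: [-0.002, -3.139, -0.004]
wrist_force: [-0.9, -0.2, -0.5]
width: 0.218
grip_force: 39.2
```

Target is (0.446,-0.277), z 0.195.

Emit:
drive_tool(
  increments=[
    {"delta_pos": [-2,0,25],"turn": 0,"jaw": -1},
    {"delta_pos": [0,0,25],"turn": 0,"jaw": -1},
    {"delta_pos": [0,0,18],"turn": 0,"jaw": -1},
    {"delta_pos": [0,0,8],"turn": 0,"jaw": -1},
    {"delta_pos": [0,0,2],"turn": 0,"jaw": -1},
    {"delta_pos": [0,0,0],"turn": 0,"jaw": -1},
    {"delta_pos": [0,0,0],"turn": 0,"jaw": -1},
  ],
)

```text
time: 17.17
tool_pos: [0.4467, -0.2771, 0.2035]
tcp_rot: [-0.001, 3.14, -0.002]
wrist_force: [-0.3, 0.3, 0.3]
width: 0.216
grip_force: 39.2
```

Emit:
drive_tool(
  increments=[
    {"delta_pos": [0,0,4],"turn": 0,"jaw": -1},
    {"delta_pos": [0,0,2],"turn": 0,"jaw": -1},
    {"delta_pos": [0,0,1.5],"turn": 0,"jaw": -1},
    {"delta_pos": [0,0,1],"turn": 0,"jaw": -1},
    {"delta_pos": [0,0,0],"turn": 0,"jaw": -1},
    {"delta_pos": [0,0,0],"turn": 0,"jaw": -1},
  ],
)

```text
time: 17.67
tool_pos: [0.4462, -0.2773, 0.1948]
tcp_rot: [-0.0, 3.141, -0.0]
wrist_force: [-2.0, 1.2, 6.5]
width: 0.216
grip_force: 39.8
```

Emit:
drive_tool(
  increments=[
    {"delta_pos": [0,0,0],"turn": 0,"jaw": 0},
    {"delta_pos": [0,0,0],"turn": 0,"jaw": 1},
    {"delta_pos": [0,0,0],"turn": 0,"jaw": 1},
    {"delta_pos": [0,0,0],"turn": 0,"jaw": 1},
    {"delta_pos": [0,0,0],"turn": 0,"jaw": 1},
    {"delta_pos": [0,0,-20],"turn": 0,"jaw": 1},
    {"delta_pos": [0,0,-30],"turn": 0,"jaw": 1},
    {"delta_pos": [0,0,-35],"turn": 0,"jaw": 1},
  ],
)

```text
time: 18.33
tool_pos: [0.4447, -0.2763, 0.2772]
tcp_rot: [0.0, -3.137, -0.005]
wrist_force: [0.7, 0.2, 0.2]
width: 1.003
grip_force: 0.0
```

Emit:
drive_tool(
  increments=[
    {"delta_pos": [-7,18,0],"turn": 0,"jaw": 1},
    {"delta_pos": [-13,34,0],"turn": 0,"jaw": 1},
    {"delta_pos": [-13,34,0],"turn": 0,"jaw": 1},
    {"delta_pos": [-13,34,0],"turn": 0,"jaw": 1},
    {"delta_pos": [-13,34,0],"turn": 0,"jaw": 1},
    {"delta_pos": [-13,34,0],"turn": 0,"jaw": 1},
    {"delta_pos": [-13,34,0],"turn": 0,"jaw": 1},
    {"delta_pos": [-13,34,0],"turn": 0,"jaw": 1},
  ],
)

```text
time: 19.0
tool_pos: [0.5441, -0.0193, 0.2787]
tcp_rot: [-0.0, 3.141, -0.0]
wrist_force: [0.1, -0.8, -0.2]
width: 0.998
grip_force: 0.0
```

Emit:
drive_tool(
  increments=[
    {"delta_pos": [-13,34,0],"turn": 0,"jaw": 1},
    {"delta_pos": [-13,34,0],"turn": 0,"jaw": 1},
    {"delta_pos": [-8,24,0],"turn": 0,"jaw": 1},
    {"delta_pos": [0,0,0],"turn": 0,"jaw": 1},
    {"delta_pos": [0,0,0],"turn": 0,"jaw": 1},
    {"delta_pos": [0,0,0],"turn": 0,"jaw": 1},
  ],
)

```text
time: 19.5
tool_pos: [0.5775, 0.0707, 0.2782]
tcp_rot: [0.001, -3.14, 0.001]
wrist_force: [-0.1, -0.2, 0.3]
width: 0.999
grip_force: 0.0
```

```bash
python3 -c "
from h import *
snap('top','t3')
im=cv2.imread('pics/t3.png');cv2.imwrite('pics/t3c.png',cv2.resize(im[180:340,140:510],None,fx=2,fy=2)); print(bot.read_state()['tool_pos'])"
```

```text
[0.57739323 0.07015371 0.27825898]
```

View pics/t3c.png

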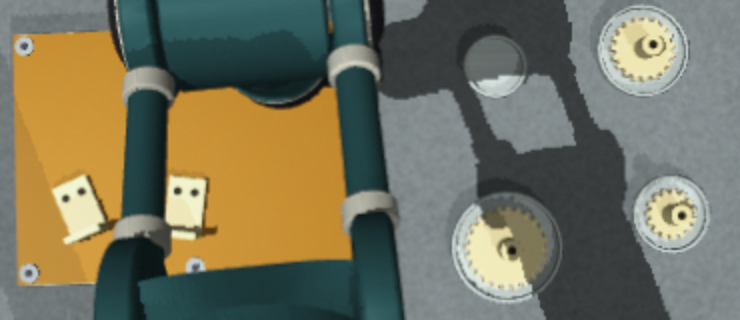

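Gear_47 is centred in its dish at crop (672,213). Next is gear_34.

Emit:
drive_tool(
  increments=[
    {"delta_pos": [-1,0,25],"turn": 0,"jaw": 1},
    {"delta_pos": [0,0,25],"turn": 0,"jaw": 1},
    {"delta_pos": [0,0,14],"turn": 0,"jaw": 1},
    {"delta_pos": [0,0,4],"turn": 0,"jaw": 1},
    {"delta_pos": [0,0,0],"turn": 0,"jaw": 1},
    {"delta_pos": [0,0,0],"turn": 0,"jaw": 1},
  ],
)

```text
time: 20.05
tool_pos: [0.579, 0.07, 0.2112]
tcp_rot: [0.002, 3.141, -0.0]
wrist_force: [0.5, -0.0, 0.0]
width: 1.001
grip_force: 0.0
```

Emit:
drive_tool(
  increments=[
    {"delta_pos": [0,0,0],"turn": 0,"jaw": -1},
    {"delta_pos": [0,0,0],"turn": 0,"jaw": -1},
    {"delta_pos": [0,0,0],"turn": 0,"jaw": -1},
    {"delta_pos": [0,0,0],"turn": 0,"jaw": -1},
    {"delta_pos": [0,0,0],"turn": 0,"jaw": -1},
    {"delta_pos": [0,0,0],"turn": 0,"jaw": -1},
    {"delta_pos": [0,0,0],"turn": 0,"jaw": -1},
    {"delta_pos": [0,0,0],"turn": 0,"jaw": -1},
  ],
)

```text
time: 20.72
tool_pos: [0.5792, 0.071, 0.2113]
tcp_rot: [-0.001, 3.141, 0.0]
wrist_force: [-0.9, 0.3, 4.1]
width: 0.218
grip_force: 39.2
```

Emit:
drive_tool(
  increments=[
    {"delta_pos": [0,0,-10],"turn": 0,"jaw": -1},
    {"delta_pos": [0,0,-20],"turn": 0,"jaw": -1},
    {"delta_pos": [0,0,-30],"turn": 0,"jaw": -1},
    {"delta_pos": [-2,-17,-10],"turn": 0,"jaw": -1},
    {"delta_pos": [-2,-35,0],"turn": 0,"jaw": -1},
    {"delta_pos": [-2,-35,0],"turn": 0,"jaw": -1},
    {"delta_pos": [-2,-35,0],"turn": 0,"jaw": -1},
    {"delta_pos": [-2,-35,0],"turn": 0,"jaw": -1},
  ],
)

```text
time: 21.38
tool_pos: [0.5886, -0.0873, 0.2813]
tcp_rot: [-0.002, 3.141, -0.0]
wrist_force: [1.4, -0.1, -0.4]
width: 0.217
grip_force: 39.1
```

Emit:
drive_tool(
  increments=[
    {"delta_pos": [-2,-20,0],"turn": 0,"jaw": -1},
    {"delta_pos": [0,-8,20],"turn": 0,"jaw": -1},
    {"delta_pos": [0,0,20],"turn": 0,"jaw": -1},
    {"delta_pos": [0,0,0],"turn": 0,"jaw": -1},
    {"delta_pos": [0,0,0],"turn": 0,"jaw": -1},
  ],
)

```text
time: 21.8
tool_pos: [0.5898, -0.114, 0.2395]
tcp_rot: [-0.0, -3.138, -0.002]
wrist_force: [0.6, -0.3, -0.6]
width: 0.217
grip_force: 39.1
```

Emit:
drive_tool(
  increments=[
    {"delta_pos": [-1,0,20],"turn": 0,"jaw": -1},
    {"delta_pos": [0,0,12],"turn": 0,"jaw": -1},
    {"delta_pos": [0,0,4],"turn": 0,"jaw": -1},
    {"delta_pos": [0,0,2],"turn": 0,"jaw": -1},
    {"delta_pos": [0,0,0],"turn": 0,"jaw": -1},
    {"delta_pos": [0,0,0],"turn": 0,"jaw": -1},
  ],
)

```text
time: 22.3
tool_pos: [0.5923, -0.1139, 0.2034]
tcp_rot: [-0.001, 3.141, -0.0]
wrist_force: [-0.2, 0.0, 0.1]
width: 0.222
grip_force: 39.1
```

Emit:
drive_tool(
  increments=[
    {"delta_pos": [0,0,4],"turn": 0,"jaw": -1},
    {"delta_pos": [0,0,2],"turn": 0,"jaw": -1},
    {"delta_pos": [0,0,1.5],"turn": 0,"jaw": -1},
    {"delta_pos": [0,0,1],"turn": 0,"jaw": -1},
    {"delta_pos": [0,0,0],"turn": 0,"jaw": -1},
    {"delta_pos": [0,0,0],"turn": 0,"jaw": -1},
  ],
)

```text
time: 22.8
tool_pos: [0.592, -0.1141, 0.1953]
tcp_rot: [-0.0, 3.141, 0.0]
wrist_force: [-2.4, 0.5, 6.4]
width: 0.22
grip_force: 39.8
```

Emit:
drive_tool(
  increments=[
    {"delta_pos": [0,0,0],"turn": 0,"jaw": 0},
    {"delta_pos": [0,0,0],"turn": 0,"jaw": 1},
    {"delta_pos": [0,0,0],"turn": 0,"jaw": 1},
    {"delta_pos": [0,0,0],"turn": 0,"jaw": 1},
    {"delta_pos": [0,0,0],"turn": 0,"jaw": 1},
    {"delta_pos": [0,0,-20],"turn": 0,"jaw": 1},
    {"delta_pos": [0,0,-30],"turn": 0,"jaw": 1},
    {"delta_pos": [0,0,-35],"turn": 0,"jaw": 1},
  ],
)

```text
time: 23.47
tool_pos: [0.5905, -0.1138, 0.2773]
tcp_rot: [0.0, -3.136, -0.002]
wrist_force: [1.4, 0.4, -0.0]
width: 1.001
grip_force: 0.0
```

Emit:
drive_tool(
  increments=[
    {"delta_pos": [0,35,-10],"turn": 0,"jaw": 1},
    {"delta_pos": [0,35,-10],"turn": 0,"jaw": 1},
    {"delta_pos": [0,35,-10],"turn": 0,"jaw": 1},
    {"delta_pos": [0,35,0],"turn": 0,"jaw": 1},
    {"delta_pos": [0,35,0],"turn": 0,"jaw": 1},
    {"delta_pos": [0,20,0],"turn": 0,"jaw": 1},
    {"delta_pos": [0,0,0],"turn": 0,"jaw": 1},
    {"delta_pos": [0,0,0],"turn": 0,"jaw": 1},
  ],
)

```text
time: 24.13
tool_pos: [0.5917, 0.082, 0.309]
tcp_rot: [0.005, -3.141, 0.001]
wrist_force: [-0.4, 0.2, 0.0]
width: 1.002
grip_force: 0.0
```

```bash
python3 -c "
from h import *
snap('top','t4')
im=cv2.imread('pics/t4.png');cv2.imwrite('pics/t4c.png',cv2.resize(im[180:340,140:510],None,fx=2,fy=2))"
```

```text
(no output)
```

View pics/t4c.png

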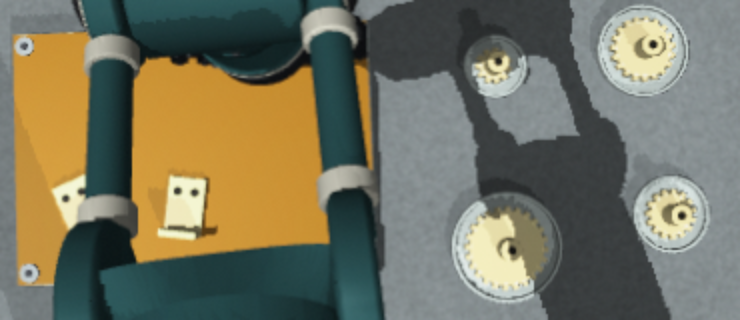

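All four gears are in their own dishes (34 at crop (495,65)), the brackets are where they started, and the arm is clear.

```bash
python3 -c "
from workcell import bot
print(bot.finish_job())"
```

```text
the job is handed in; nothing more can be done
None
```

I set all four gears hub up in their own dishes, largest to smallest, left both brackets in place on the plate, and handed the job in at about 24 s of the 106 s allowed; the hand-in gave no verdict.

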